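# Top the tea column and hold the clip open over its card

### The job

Finish the tea display: set the loose carton squarely, long side along long side, on top of the two cartons stacked in front of the price card, and let go of it. Then take the spring clip by its two handles, squeeze it wide open and lower it astride the middle of the card's top edge, one jaw in front and one behind, clear of the card. Finish while still holding it there, wide open and touching nothing but the gripper, so that a colleague can slip a note in; leave the cup, jar and jigger and the rest of the display where they are.

Things in the scene. Friction and masses are not known exactly. Their poses are not given: they have to be found in the camera images.
- card_top (a point): Middle of the top edge of the price card: an upright blank board 5 mm thick, 110 mm wide, its top edge 165 mm above the worktop, fixed in a heavy low wooden foot. Axes: z up, y along the card's edge, x square to the card, pointing to its back (away from the cartons).
- stand: The whole display stand (card and its 132 x 120 x 8 mm foot), immovable; origin on the worktop under the place of the carton column, 70 mm in front of the card; axes as card_top.
- carton_low_center (a point): Centre of the lowest carton of the column, on the foot, about 70 mm in front of the card. All three cartons are alike: closed brown cardboard boxes, 70 mm long (own x) x 56 mm wide (own y) x 40 mm high (z up), 0.1 to 0.21 kg, a paper tape strip across the lid along x.
- carton_mid_center (a point): Centre of the second carton, standing on the lowest; its top, where the loose carton goes, is 20 mm above this point. Axes as for carton_low.
- carton_loose_center (a point): Centre (half-way up, 20 mm above its underside) of the loose carton that stands alone on the worktop, left or right of the stand, at any yaw within about 30 degrees. Axes as for carton_low; it is held across its 56 mm width (own y).
- carton_loose: The same loose carton; origin at the centre of its underside.
- clip_grip (a point): Where to squeeze the steel spring clip, which stands on its shut jaws, handles up, left or right of the stand, 90 mm high: the point midway between its two handles, 76 mm above the jaw bottoms. Axes: z up, x the way it is squeezed and the jaws open, y along the hinge. Handles are plates 34 mm wide (y), 55 mm over both at the top when shut, parallel and 19 mm over both when squeezed to the stop.
- clip: The same clip, 0.09 kg; origin at the middle of the underside of the shut jaws, axes as clip_grip. Hinge pin 48 mm above the origin. The spring needs 4 to 9 N on the handles, and shuts the clip when they are let go. Squeezed to the stop, the lips stand 38 mm apart, 44 mm below the pin, with room for an edge 38 mm deep between them. Squeezed on the worktop, the clip may sink 4 mm.
- lip_a (a point): Lower inner edge, at mid width, of the rubber lip of the jaw on the clip's own +x side. The jaws are 50 mm wide (y), each lip 9 mm thick.
- lip_b (a point): The same point of the lip of the jaw on the clip's own -x side; both points meet when the clip is shut.
- jaw_a (a joint): Opening angle of the jaw on the clip's own +x side: 0 shut, 0.4 rad fully squeezed.
- jaw_b (a joint): Opening angle of the jaw on the clip's own -x side: 0 shut, 0.4 rad fully squeezed.
- bar_blender: Fixed furniture: bar blender under a clear sound cover, right of the work, about 326 mm deep (x) x 190 mm wide (y) x 390 mm high, solid; origin under its middle. The hand must pass in front of it or above it.
- espresso_cup: Bystander: blue espresso cup, 64 x 93 x 53 mm, behind the work; origin under its centre. Leave it alone.
- cinnamon_jar: Bystander: spice jar, 41 mm across, 105 mm high, behind the work; origin under its centre. Leave it alone.
- jigger: Bystander: metal double-cone measure, 43 mm across, 78 mm high, behind the work; origin under its centre. Leave it alone.

How it is judged (in metres and radians):
On the way:
1. the loose carton stands squarely on the column, let go (horizontal distance between carton_loose_center and carton_mid_center below 0.009 m and z of carton_loose_center in the frame of carton_mid_center between 0.036 and 0.044 m and angle between the x axis of carton_loose_center and the x axis of carton_mid_center, either way round below 0.12 rad and angle between carton_loose_center's own z axis and vertical below 0.06 rad and linear speed of carton_loose below 0.03 m/s and contact force between the fingers and carton_loose below 0.1 N and horizontal distance between carton_mid_center and carton_low_center below 0.012 m and distance of each of carton_mid_center, carton_low_center from where it was at the start of the episode below 0.015 m), for 0.3 s.
At the end, for the whole second after the job is handed in: Loose carton squarely on the middle one (9 mm, 7 deg), level, at rest, let go; lower two within 15 mm. Fingers hold the still clip, lips 24 mm or more apart, on either side of the card 3.5 mm off its faces, 6 to 35 mm below its edge, within 25 mm of its middle, 11 deg; it touches no stand or carton (all of step 1 and ((x of lip_a in the frame of card_top above 0.006 m and x of lip_b in the frame of card_top below -0.006 m) or (x of lip_b in the frame of card_top above 0.006 m and x of lip_a in the frame of card_top below -0.006 m)) and z of lip_a in the frame of card_top between -0.035 and -0.006 m and y of lip_a in the frame of card_top between -0.025 and 0.025 m and z of lip_b in the frame of card_top between -0.035 and -0.006 m and y of lip_b in the frame of card_top between -0.025 and 0.025 m and distance between lip_a and lip_b above 0.024 m and angle between the x axis of clip_grip and the x axis of card_top, either way round below 0.2 rad and contact force between the fingers and clip above 2 N and contact force between clip and stand below 0.3 N and contact force between clip and carton_loose below 0.3 N and linear speed of clip below 0.03 m/s); the arm keeps its last pose, push and grip.
It fails at once if the clip is rammed onto the card, the stand or the cartons (contact force between clip and stand above 8 N or contact force between clip and carton_loose above 8 N).
It fails at once if a bystander is shifted by more than 2 cm or tipped (distance of any of espresso_cup, cinnamon_jar, jigger from where it was at the start of the episode above 0.02 m or angle between any of espresso_cup, cinnamon_jar, jigger's own z axis and vertical above 0.3 rad).
It also fails if it takes over 56 s, if anything falls off the work surface, if the arm or the gripper's body presses on something with over 40 N, if the wrist force passes 120 N, or if a joint passes its speed limit or range.

### The arm

A 6-joint arm with a two-finger parallel gripper is mounted at the origin on a cart in front of the work surface, level with it; the furniture and walls round the work are solid. World frame = base frame: x ahead of the robot, y to its left, z up, the work surface at z = 0. Lengths are in mm, angles in degrees, forces in N, time in s.
With the tool pointing down it reaches from about 325 to 925 mm from the base axis. Payload 3.1 kg.
Tool frame: the origin (TCP) lies at the very end of the fingers, on their centre line; the grasp point (between the pads) lies grasp_offset behind it (grasp_offset is the distance from the TCP to the grasp point, in mm); z points along the fingers, y is the line along which they close (so a half turn about z gives the same grasp; the last joint's range is limited). The gripper opens to 85 mm and grips with 20 to 120 N. Pads are 22 mm wide; open, the fingers measure 114 mm over their backs; the gripper's body (76 mm by 85 mm) begins 54 mm behind the grasp point. The pads swing forward as they close: fully open they stand 13 mm farther back than shut.
Start: joints at [65.134, 12.427, 92.441, -0, 75.132, -6.429], TCP at [197.653, 592.935, 231.3] pointing down, gripper open.
Joint ranges: [-157.48, 157.48], [-44.54, 120.13], [17.64, 146.25], [-64.5, 244.5], [7.68, 150.69], [-147.95, 147.95]. Speed limits (degrees/s): [159.86, 159.86, 180, 180, 180, 180].

### API

Orientations are given as [roll, pitch, yaw] about the fixed x, y, z axes, in that order (R = Rz(yaw) Ry(pitch) Rx(roll)).
In Python, from station import * gives the robot as it stands. Calls block until the motion is done:
- goto(position, orientation): joint-space move of the TCP to a pose.
- move_l(position, attitude=None, speed=150): straight line of the TCP; attitude=None keeps the orientation; speed is the mean speed in mm/s.
- move_j(angles): joint-space move.
- grip(opening, squeeze=None): finger opening in mm; squeeze is the grip in N (None keeps the last); returns when the fingers have stopped.
- wait(seconds).
- solve_ik(position, orientation): joint angles nearest the present ones, or None.
- get_obs(): the state.
- get_image(name): name is "side" or "top"; returns the picture (384x512x3 uint8, red, green, blue); there is no depth.
- get_calibration(name): a dict with "fx", "fy", "cx", "cy" (pixels), "R" (3x3) and "t" (3): a world point X has camera coordinates R X + t. Camera axes: x right, y down, z forward; pixel columns grow to the right and rows downward; lengths in mm; the calibration is good to about 2 mm. A picture is of the moment at which its call begins. get_calibration takes no time and is no camera call.
A pose or a line that the arm cannot do raises Unreachable and nothing moves.
- sign_off(): hands the job in; it is judged then, once.
Trained networks look in the newest picture that a camera, given by its name, has taken for a name from the list of things; names that differ only in an ending like _2 or _b are one class to them, and where a whole thing is asked for, a point or a joint stands for the part that bears it (a point fixed in the world has none). Each returns a list of dicts, best first, with "score" (0 to 1); they miss things now and then, are a little off and sometimes report something else, mostly with a low value. They report only what shows in the picture. A call takes as long as a camera call.
- spot_in(name, camera): "extent" ([centre column, centre row, width, height] in pixels, round what is visible of it).
- regions_of(name, camera): "region" (384x512 bool, what is visible of it) and "extent" ([centre column, centre row, width, height] in pixels, round what is visible of it).
The state is a dict: "t": time; "joint_pos": joint angles; "qvel": joint speeds; "effort": joint torques, N m; "tcp_pos": TCP position; "ee_rot": TCP orientation; "wrist_force": force on the tool from outside, world axes, zero at the start; "moment": the same for the moment, N m; "grip_width": finger opening in mm; "grip_force": force on a finger pad.
Only numpy, scipy, OpenCV 4.12 (cv2) and the standard library are available. Lean on these libraries where they do the work, as an engineer would, in place of code of your own. Each camera call takes 0.05 s, during which the arm holds its last target. There are 200 camera calls.

## Working session

There is one attempt and no reset: what is moved stays moved. The work goes in short steps, each a Python script; the robot and the scene stay as the last script left them, time stands still between calls to the robot, and variables do not carry over. Pictures are saved under pics/ and viewed, at most 10 in all, crops included, and the job is handed in when it is done.

```bash
mkdir -p pics; ls
python3 - <<'E'
from station import *
import cv2,numpy as np
o=get_obs(); print({k:np.round(v,2) if not isinstance(v,dict) else v for k,v in o.items()})
try:
    print(grasp_offset)
except Exception as e: print(e)
ims=[]
for c in("side","top"):
    im=get_image(c); cv2.imwrite(f"pics/{c}0.png",im[:,:,::-1]); ims.append(im)
    k=get_calibration(c); print(c,{a:np.round(b,3).tolist() for a,b in k.items()}, 'cam pos',np.round(-np.array(k['R']).T@np.array(k['t'])))
    for n in("carton_loose","carton_low_center","stand","clip","bar_blender","espresso_cup","cinnamon_jar","jigger"):
        for r in spot_in(n,c)[:4]: print(n,c,round(r['score'],2),np.round(r['extent'],1))
E
```

```text
pics
{'t': np.float64(0.0), 'joint_pos': array([65.13, 12.48, 92.53,  0.  , 75.13, -6.43]), 'qvel': array([ 0.06,  0.09,  0.02,  0.  ,  0.06, -0.  ]), 'effort': array([ 0.000e+00, -3.969e+01, -3.039e+01, -0.000e+00,  1.000e-02,
       -0.000e+00]), 'tcp_pos': array([197.29, 592.17, 229.95]), 'ee_rot': array([-1.7986e+02, -2.0000e-02,  1.6156e+02]), 'wrist_force': array([0.48, 1.22, 0.23]), 'moment': array([ 0.02, -0.01, -0.06]), 'grip_force': np.float64(0.0), 'grip_width': np.float64(85.7)}
18.700000000000003
side {'fx': 381.66, 'fy': 381.66, 'cx': 254.517, 'cy': 191.599, 'R': [[0.832, -0.555, -0.0], [-0.252, -0.378, -0.891], [0.494, 0.741, -0.454]], 't': [-485.658, 216.806, 806.32]} cam pos [  60. -785.  559.]
carton_loose side 0.58 [193.1 192.6  26.2  22.4]
carton_low_center side 0.78 [216.6 219.3  36.1  17.2]
stand side 0.98 [223.9 200.6  62.4  79.1]
clip side 0.59 [267.6 253.   10.   36.2]
espresso_cup side 0.64 [250.9 173.1  13.6  11.5]
espresso_cup side 0.37 [267.6 251.6  17.6  27.8]
espresso_cup side 0.19 [220.2 203.4  33.3  28.9]
jigger side 0.6 [267.9 186.1  18.2  29.9]
top {'fx': 383.091, 'fy': 383.091, 'cx': 258.266, 'cy': 191.15, 'R': [[0.327, -0.945, -0.008], [-0.85, -0.29, -0.439], [0.412, 0.15, -0.899]], 't': [-248.62, 502.119, 1088.172]} cam pos [  60. -253. 1196.]
carton_loose top 0.97 [173.1 198.1  26.9  32.8]
stand top 0.69 [226.3 208.2  47.6  57.8]
stand top 0.33 [221.8 226.9  16.    5.4]
clip top 0.56 [295.2 229.9  15.   25.2]
espresso_cup top 0.9 [197.9 150.8  18.8  25.3]
espresso_cup top 0.47 [295.  235.1  12.7   8.6]
cinnamon_jar top 0.82 [284.1 181.   12.8  23. ]
jigger top 0.45 [233.2 160.6  13.   21.1]
```

Run:
```python
import cv2
a=cv2.imread('pics/top0.png')[140:270,140:330]; cv2.imwrite('pics/top0c.png',cv2.resize(a,None,fx=4,fy=4,interpolation=cv2.INTER_CUBIC))
a=cv2.imread('pics/side0.png')[140:285,160:350]; cv2.imwrite('pics/side0c.png',cv2.resize(a,None,fx=4,fy=4,interpolation=cv2.INTER_CUBIC))
```

```text
(no output)
```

View pics/top0c.png

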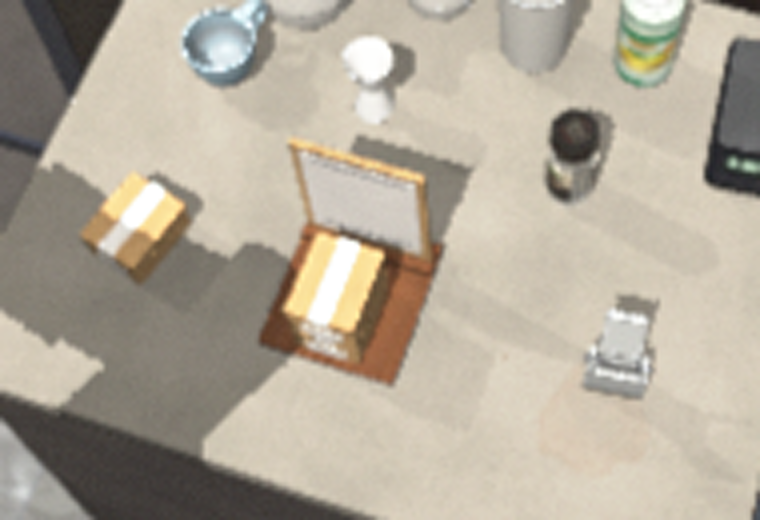

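View pics/side0c.png

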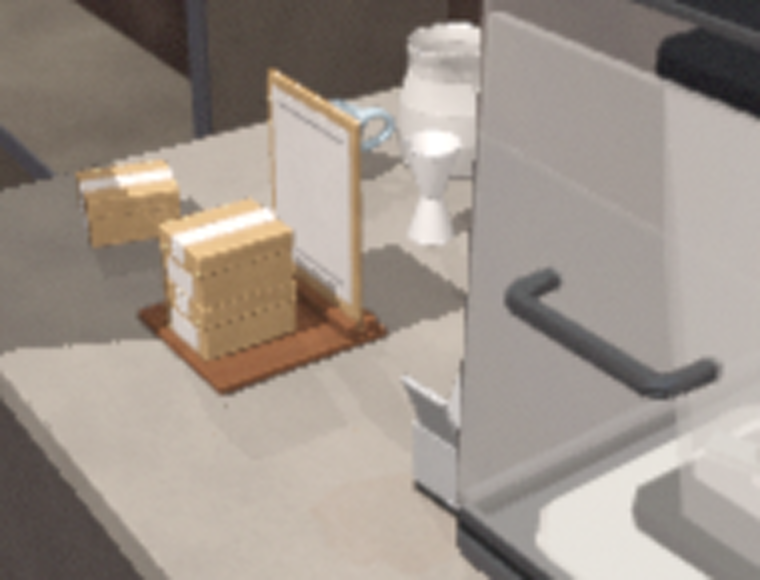

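```bash
cat > fit.py <<'E'
from station import *
import cv2, numpy as np
from scipy.optimize import minimize
S=4
def proj(P,c):
    k=get_calibration(c); q=np.asarray(P,float)@np.array(k['R']).T+np.array(k['t'])
    return np.c_[k['fx']*q[:,0]/q[:,2]+k['cx'],k['fy']*q[:,1]/q[:,2]+k['cy']]
def ground(uv,c,z=0):
    k=get_calibration(c);R=np.array(k['R']);o=-R.T@np.array(k['t'])
    d=R.T@np.array([(uv[0]-k['cx'])/k['fx'],(uv[1]-k['cy'])/k['fy'],1]); return o+d*(z-o[2])/d[2]
def box(x0,x1,y0,y1,z0,z1): return np.array([[x,y,z] for x in(x0,x1) for y in(y0,y1) for z in(z0,z1)],float)
CARTON=[box(-35,35,-28,28,0,40)]
COLUMN=[box(-35,35,-28,28,8,88)]
STAND=[box(67.5,72.5,-55,55,8,165)]   # card only
def plate(s):
    return np.array([[s*x,y,z] for (x,z) in((4,50),(7,48),(24.5,90),(27.5,90)) for y in(-17,17)],float)
CLIP=[np.r_[box(-10,10,-25,25,0,20),box(-12,12,-25,25,40,48)],plate(1),plate(-1)]
def place(M,p):
    a=np.radians(p[2]);R=np.array([[np.cos(a),-np.sin(a),0],[np.sin(a),np.cos(a),0],[0,0,1]])
    return [m@R.T+[p[0],p[1],p[3] if len(p)>3 else 0] for m in M]
def render(M,p,c):
    im=np.zeros((384*S,512*S),np.uint8)
    for m in place(M,p):
        h=cv2.convexHull(np.float32(proj(m,c)*S+S/2)).reshape(-1,2); cv2.fillConvexPoly(im,np.round(h*16).astype(np.int32),1,shift=4)
    return im
def fit(M,p0,masks,ignore={}):
    big={c:cv2.resize(m.astype(np.uint8),None,fx=S,fy=S,interpolation=cv2.INTER_NEAREST) for c,m in masks.items()}
    ign={c:cv2.resize(m.astype(np.uint8),None,fx=S,fy=S,interpolation=cv2.INTER_NEAREST) for c,m in ignore.items()}
    def cost(p):
        s=0
        for c,b in big.items():
            r=render(M,p,c)
            if c in ign: r=r&~ign[c]&1; b=b&~ign[c]&1
            s+=1-(r&b).sum()/max(1,(r|b).sum())
        return s/len(big)
    best=None
    for y in (p0[2]-25,p0[2]-10,p0[2],p0[2]+10,p0[2]+25):
        q=np.array([p0[0],p0[1],y]); sim=np.array([q,q+[12,0,0],q+[0,12,0],q+[0,0,8]])
        r=minimize(cost,q,method='Nelder-Mead',options=dict(initial_simplex=sim,xatol=.1,fatol=1e-4,maxiter=120))
        if best is None or r.fun<best.fun: best=r
    return best.x,best.fun
def seg(n,c,thr=.3):
    r=regions_of(n,c); return [q for q in r if q['score']>thr]
E
cat > m1.py <<'E'
from fit import *
vis={}
ims={}
for c in("side","top"): 
    ims[c]=get_image(c)
M={}
for n in("carton_loose","carton_low_center","carton_mid_center","stand","clip","bar_blender"):
    for c in("side","top"):
        for i,q in enumerate(seg(n,c,.25)): M[n,c,i]=q['region'];print(n,c,round(q['score'],2),np.round(q['extent'],1),q['region'].sum())
np.save('masks.npy',M,allow_pickle=True)
E
python3 m1.py
python3 - <<'E'
from fit import *
for n,uv,z in(("carton top",(173,193),40),("card L",(213,176),165),("card R",(246.5,185),165),("col top",(224,210),88),("clip",(295,235),10),("clip base front",(294,238),0),("jar",(283,188),0),("jig",(233,169),0)):print(n,np.round(ground(uv,"top",z)))
E
```

```text
carton_loose side 0.78 [191.9 191.2  27.3  20.5] 448
carton_loose top 0.65 [172.2 198.9  23.5  29.1] 406
carton_loose top 0.27 [284.4 180.7  14.8  25.5] 297
carton_low_center side 0.61 [217.2 217.7  34.7  23.7] 450
carton_low_center top 0.42 [223.6 228.   15.3   7.4] 55
carton_mid_center side 0.69 [219.1 203.9  33.2  21.1] 682
carton_mid_center side 0.27 [216.7 218.9  37.7  24.8] 396
carton_mid_center top 0.6 [223.9 212.4  21.1  29. ] 491
stand side 0.91 [225.2 202.1  60.5  83.2] 1667
stand top 0.85 [227.2 206.1  42.6  58.1] 1281
clip side 0.61 [266.  251.7  12.6  34.9] 333
clip top 0.56 [232.8 159.3  10.5  21. ] 184
carton top [491. 209.  40.]
card L [537.  68. 165.]
card R [541. -40. 165.]
col top [471.  13.  88.]
clip [ 492. -220.   10.]
clip base front [ 485. -219.    0.]
jar [ 648. -130.    0.]
jig [663.  62.   0.]
```

```bash
cat > m2.py <<'E'
from fit import *
M=np.load('masks.npy',allow_pickle=True).item()
ims={c:get_image(c) for c in("side","top")}
for k in range(2):
    for q in seg("clip" if k==0 else "jaw_a","top",.1): 
        print('clip top',round(q['score'],2),np.round(q['extent'],1),q['region'].sum())
        if abs(q['extent'][0]-294)<10 and abs(q['extent'][1]-230)<12 and ('clip','top',9) not in M: M['clip','top',9]=q['region']
np.save('masks.npy',M,allow_pickle=True)
ov={c:cv2.resize(ims[c],None,fx=S,fy=S,interpolation=cv2.INTER_CUBIC) for c in ims}
def draw(Mo,p,col):
    for c in ov:
        for m in place(Mo,p):
            h=cv2.convexHull(np.float32(proj(m,c)*S+S/2)).astype(int); cv2.polylines(ov[c],[h],True,col,1)
T=lambda *k:{c:M[k[0],c,k[1]] for c in("side","top")}
p,f=fit(CARTON,(490,209,0),T("carton_loose",0));print("loose",np.round(p,1),f);draw(CARTON,p,(255,0,0))
col={"side":M["carton_low_center","side",0]|M["carton_mid_center","side",0],"top":M["carton_low_center","top",0]|M["carton_mid_center","top",0]}
pc,f=fit(COLUMN,(471,13,2),col);print("column",np.round(pc,1),f);draw(COLUMN,pc,(0,0,255))
full={c:M["stand",c,0]|col[c] for c in col}
ST=STAND+COLUMN+[box(-46,86,-60,60,0,8)]
ps,f=fit(ST[:2]+[box(-46,86,-60,60,0,8)],(471,13,2),full);print("stand",np.round(ps,1),f);draw(STAND+[box(-46,86,-60,60,0,8)],ps,(0,160,0))
if ('clip','top',9) in M:
    ig=np.zeros((384,512),bool); ig[:,275:]=1
    mk={"top":M['clip','top',9]}
    p,f=fit(CLIP,(490,-220,0),mk);print("clip top only",np.round(p,1),f)
    mk["side"]=M['clip','side',0]
    p,f=fit(CLIP,p,mk,{"side":ig});print("clip",np.round(p,1),f)
    draw(CLIP,p,(255,0,255))
else: draw(CLIP,(495,-220,0),(255,0,255))
a=ov["top"][150*S:270*S,150*S:330*S];b=ov["side"][150*S:270*S,180*S:300*S]
w=np.vstack([cv2.resize(a,(720,480))]);cv2.imwrite("pics/ovt.png",w[:,:,::-1]);cv2.imwrite("pics/ovs.png",b[:,:,::-1])
E
python3 m2.py
```

```text
clip top 0.7 [293.8 228.8  16.4  27.5] 309
clip top 0.55 [228.6 209.6  41.7  57.3] 1055
clip top 0.55 [293.4 225.3  15.8  14.2] 129
clip top 0.42 [295.5 235.6  16.7  10.1] 89
loose [487.  209.9 -16.1] 0.1238956007394682
column [471.8  18.    2.9] 0.08167137238589339Traceback (most recent call last):
  File "m2.py", line 20, in <module>
    ps,f=fit(ST[:2]+[box(-46,86,-60,60,0,8)],(471,13,2),full);print("stand",np.round(ps,1),f);draw(STAND+[box(-46,86,-60,60,0,8)],ps,(0,160,0))
         ~~~^^^^^^^^^^^^^^^^^^^^^^^^^^^^^^^^^^^^^^^^^^^^^^^^^
  File "fit.py", line 39, in fit
    r=minimize(cost,q,method='Nelder-Mead',options=dict(initial_simplex=sim,xatol=.1,fatol=1e-4,maxiter=120))
    res = _minimize_neldermead(fun, x0, args, callback, bounds=bounds,
                               **options)
    fxr = func(xr)
    fx = function(np.copy(x), *(wrapper_args + args))
  File "fit.py", line 32, in cost
    r=render(M,p,c)
  File "fit.py", line 24, in render
    h=cv2.convexHull(np.float32(proj(m,c)*S+S/2)).reshape(-1,2); cv2.fillConvexPoly(im,np.round(h*16).astype(np.int32),1,shift=4)
                                ~~~~^^^^^
  File "fit.py", line 6, in proj
    k=get_calibration(c); q=np.asarray(P,float)@np.array(k['R']).T+np.array(k['t'])
ValueError: time passes only in moves, steps and waits
```

Calibration calls need caching; the masks and fits so far agree with the picture.

```bash
sed -i 's/^S=4/S=4\nCAL={c:get_calibration(c) for c in("side","top")}/; s/k=get_calibration(c)/k=CAL[c]/' fit.py
python3 m2.py; python3 -c "
from station import *;print(get_obs()['t'])"
```

```text
clip top 0.81 [293.9 230.9  11.9  22.1] 271
clip top 0.57 [296.4 223.9  11.   11.1] 123
loose [487.  209.9 -16.1] 0.1238956007394682
column [471.8  18.    2.9] 0.08167137238589339
stand [4.732e+02 1.900e+01 3.000e-01] 0.06669585737529354
clip top only [ 493.  -213.8    5.8] 0.09142744789618562
clip [ 493.4 -213.8    5.9] 0.13647842894763446
2.0
```

View pics/ovt.png

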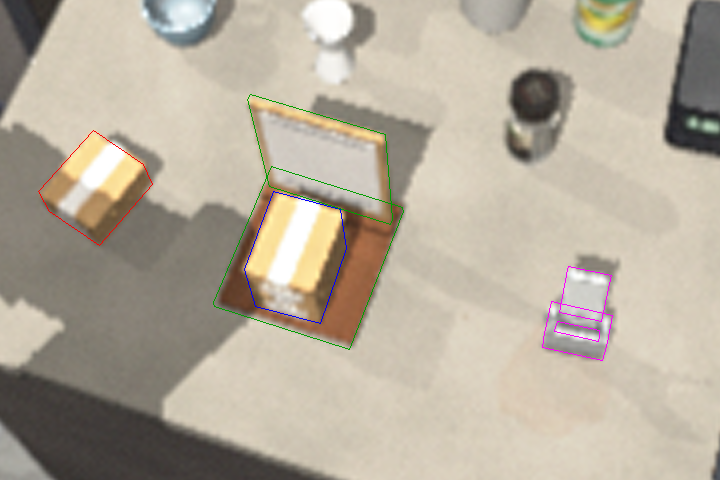

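View pics/ovs.png

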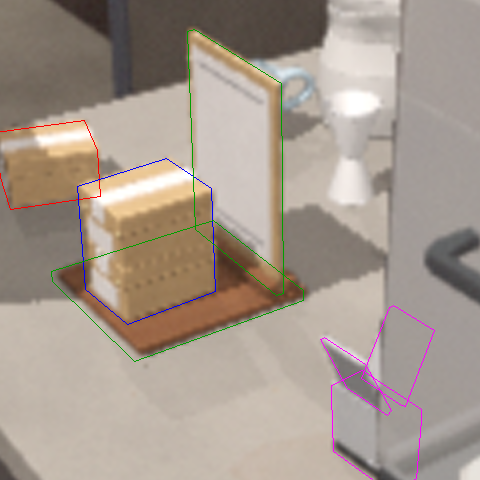

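```bash
cat > edge.py <<'E'
from fit import *
def grad(path):
    a=cv2.GaussianBlur(cv2.imread(path).astype(np.float32),(0,0),.8)
    g=np.hypot(cv2.Sobel(a,-1,1,0),cv2.Sobel(a,-1,0,1)).max(2); return np.minimum(g,120)
def score(polys3,p,G):
    s=0;n=0
    for c,g in G.items():
        for m in place(polys3,p):
            uv=proj(m,c); L=np.r_[uv,uv[:1]]
            pts=np.vstack([a+(b-a)*t for a,b in zip(L[:-1],L[1:]) for t in np.linspace(0,1,40)[:,None]]).astype(np.float32)
            v=cv2.remap(g,pts[:,:1],pts[:,1:],cv2.INTER_LINEAR); s+=v.mean();n+=1
    return s/n
def refine(polys,p0,G,ra=8,da=8):
    best=max(((score(polys,p0+np.array([x,y,a]),G),x,y,a) for x in np.arange(-ra,ra+1,2.) for y in np.arange(-ra,ra+1,2.) for a in np.arange(-da,da+1,2.)))
    r=minimize(lambda p:-score(polys,p,G),np.array(p0)+best[1:],method='Nelder-Mead',options=dict(initial_simplex=np.array(p0)+best[1:]+np.array([[0,0,0],[2,0,0],[0,2,0],[0,0,2.]])))
    return r.x,-r.fun
def rect(x0,x1,y0,y1,z): return np.array([[x0,y0,z],[x1,y0,z],[x1,y1,z],[x0,y1,z]],float)
LID=lambda z:[rect(-35,35,-28,28,z)]
CARD=[np.array([[67.5,-55,165],[67.5,55,165],[67.5,55,14],[67.5,-55,14]],float)]
FOOT=[np.array([[86,-60,8],[-46,-60,8],[-46,60,8]],float)]
if __name__=="__main__":
    G={c:grad(f"pics/{c}0.png") for c in("top","side")}
    for nm,pl,p0 in(("loose",LID(40),(487,209.9,-16)),("col",LID(88),(471.8,17,2)),("card",CARD,(473,18,1)),("foot",FOOT,(473,18,1)),("card+foot",CARD+FOOT,(473,18,1))):
        for gg in(G,{"top":G["top"]},{"side":G["side"]}):
            x,f=refine(pl,np.array(p0),gg);print(nm,list(gg),np.round(x,1),round(f,1),"before",round(score(pl,p0,gg),1))
E
python3 edge.py
```

```text
loose ['top', 'side'] [487.2 208.2 -14.9] 111.8 before 110.9
loose ['top'] [486.5 208.3 -13.8] 114.2 before 112.5
loose ['side'] [489.6 213.7 -22.1] 110.5 before 109.3
col ['top', 'side'] [470.8  17.    1.7] 117.6 before 117.4
col ['top'] [4.69e+02 1.61e+01 4.00e-01] 120.0 before 119.3
col ['side'] [471.6  17.2   1.1] 115.6 before 115.5
card ['top', 'side'] [478.5  28.7  -2.4] 110.0 before 97.5
card ['top'] [476.3  20.9   1.6] 116.0 before 109.4
card ['side'] [481.9  25.    0.5] 109.0 before 85.5
foot ['top', 'side'] [474.1  13.4   1.8] 105.7 before 101.9
foot ['top'] [474.6  16.    3.8] 110.7 before 109.1
foot ['side'] [474.3   7.6   2.6] 103.2 before 94.7
card+foot ['top', 'side'] [ 4.756e+02  1.460e+01 -1.000e-01] 103.8 before 99.7
card+foot ['top'] [475.   17.4   3.3] 112.7 before 109.2
card+foot ['side'] [4.756e+02 1.480e+01 4.000e-01] 100.3 before 90.1
```

Run:
```python
from station import *
import numpy as np
def st(n):
    o=get_obs();print(n,round(float(o['t']),2),np.round(o['tcp_pos'],1),np.round(o['ee_rot'],1),'F',np.round(o['wrist_force'],1),'w',round(float(o['grip_width']),1),'gf',round(float(o['grip_force']),1))
o=[180,0,165]
goto([487.2,208.5,110],o); st('above')
move_l([487.2,208.5,9],speed=120); st('down')
grip(45,35); st('grip')
move_l([487.2,208.5,180],speed=150); st('lift')
goto([470.8,17,180],[180,0,181.7]); wait(.3); st('over')
import cv2
for c in("top","side"): cv2.imwrite(f"pics/{c}1.png",get_image(c)[:,:,::-1])
```

```text
above 3.81 [487.4 209.4 110.4] [180.    0.  165.1] F [-0.4 -0.2  0.5] w 85.7 gf 0.0
down 4.8 [488.  208.8   9.7] [1.80e+02 1.00e-01 1.65e+02] F [ 0.1 -0.4 -0.2] w 85.2 gf 0.0
grip 5.18 [488.3 208.8  10.1] [1.799e+02 1.000e-01 1.650e+02] F [-0.8  0.1  3.7] w 55.5 gf 39.0
lift 6.47 [486.2 208.2 178.6] [-1.799e+02 -1.000e-01  1.650e+02] F [ 0.1 -0.2 -2.5] w 55.3 gf 38.5
over 7.57 [471.  18. 180.] [ 180.    -0.  -178.2] F [ 0.2 -0.6 -2.2] w 55.4 gf 38.4
```

Run:
```python
from edge import *
ov=[]
for c,(x,y) in(("top",(170,130)),("side",(165,120))):
    a=cv2.resize(cv2.imread(f"pics/{c}1.png"),None,fx=4,fy=4,interpolation=cv2.INTER_CUBIC)
    for M,p,col in((CARTON,(471,18,1.8,170),(0,0,255)),(COLUMN,(470.8,17,1.7),(255,0,0))):
        for m in place(M,p): cv2.polylines(a,[(cv2.convexHull(np.float32(proj(m,c)*4+1.5))).astype(int)],True,col,1)
    ov.append(a[y*4:y*4+440,x*4:x*4+400])
cv2.imwrite("pics/held.png",np.hstack(ov))
```

```text
(no output)
```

View pics/held.png

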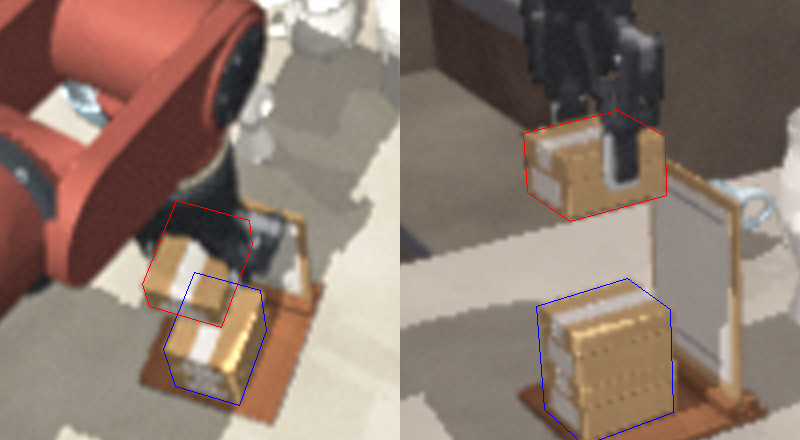

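Run:
```python
from station import *
import numpy as np, cv2
def st(n):
    o=get_obs();print(n,round(float(o['t']),2),np.round(o['tcp_pos'],1),np.round(o['ee_rot'],1),'F',np.round(o['wrist_force'],1),'w',round(float(o['grip_width']),1),'gf',round(float(o['grip_force']),1)); return o
P=[470.6,16.6]
move_l(P+[110],speed=120); st('pre')
z=101.
while z>95:
    move_l(P+[z],speed=20); f=st(z)['wrist_force'][2]
    if f>0.5: break
    z-=1.5
grip(80); st('open')
move_l(P+[215],speed=150); st('up')
goto([455,-120,250],[180,0,150]); 
for c in("top","side"): cv2.imwrite(f"pics/{c}2.png",get_image(c)[:,:,::-1])
st('away')
from edge import *
G={c:grad(f"pics/{c}2.png") for c in("top","side")}
for gg in(G,{"top":G["top"]},{"side":G["side"]}): print(refine(LID(128),np.array([470.8,17,1.7]),gg))
ov=[]
for c,(x,y) in(("top",(170,140)),("side",(165,120))):
    a=cv2.resize(cv2.imread(f"pics/{c}2.png"),None,fx=4,fy=4,interpolation=cv2.INTER_CUBIC)
    ov.append(a[y*4:y*4+440,x*4:x*4+400])
cv2.imwrite("pics/placed.png",np.hstack(ov))
```

```text
pre 8.4 [471.2  16.5 110.5] [-1.800e+02  1.000e-01 -1.783e+02] F [-0.5  0.1 -1. ] w 55.7 gf 38.4
101.0 9.0 [470.5  16.6 100.9] [ 180.    -0.  -178.3] F [ 0.2 -0.  -2. ] w 55.8 gf 38.4
99.5 9.25 [470.5  16.6  99.4] [ 180.    -0.  -178.3] F [ 0.4  0.1 -2.3] w 55.4 gf 38.4
98.0 9.5 [470.8  16.6  98.1] [-180.     0.  -178.3] F [-0.3  0.2 -1.9] w 55.5 gf 38.5
96.5 9.75 [471.   16.6  98.1] [ 180.    -0.  -178.3] F [-4.7  0.9  6.6] w 55.5 gf 39.5
open 10.12 [470.5  16.6  96.3] [ 180.    -0.  -178.3] F [0.  0.1 0.2] w 79.9 gf 0.0
up 11.06 [469.8  16.7 213.9] [ 1.800e+02 -1.000e-01 -1.783e+02] F [-1.3  0.7 -0.6] w 79.8 gf 0.0
away 11.78 [ 454.4 -118.8  248.7] [180.   -0.2 150.1] F [-0.   0.3 -0.3] w 79.8 gf 0.0
(array([467.49480268,  15.07039742,   5.33440151]), np.float64(83.10213470458984))
(array([466.92143982,   6.22070837, -16.34319097]), np.float64(74.87360382080078))
(array([468.9554903 ,  16.44286736,   2.92391639]), np.float64(99.30718994140625))
```

View pics/placed.png

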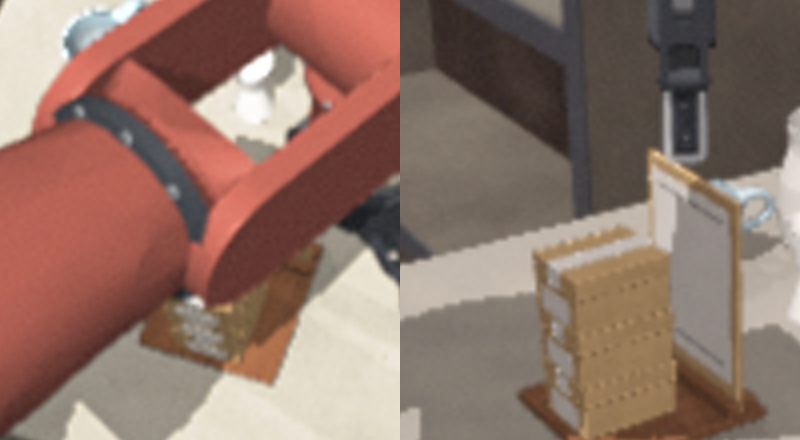

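Run:
```python
from fit import *
print('blender corner',np.round(ground((275,271.5),"side",0)))
def st(n):
    o=get_obs();print(n,round(float(o['t']),2),np.round(o['tcp_pos'],1),np.round(o['ee_rot'],1),'F',np.round(o['wrist_force'],1),'w',round(float(o['grip_width']),1),'gf',round(float(o['grip_force']),1)); return o
print(solve_ik([493.5,-214,57],[180,0,96]))
goto([493.5,-214,170],[180,0,96]); st('above')
grip(85)
ov=[]
for c,(x,y) in(("top",(240,160)),("side",(200,150))):
    im=get_image(c); cv2.imwrite(f"pics/{c}3.png",im[:,:,::-1]); a=cv2.resize(im[:,:,::-1],None,fx=4,fy=4,interpolation=cv2.INTER_CUBIC)
    q=proj([[493.5,-214,76],[493.5-42,-214+4,76],[493.5+42,-214-4,76]],c)*4
    for u in q.astype(int): cv2.circle(a,tuple(map(int,u)),3,(0,0,255),-1)
    ov.append(a[y*4:y*4+480,x*4:x*4+400])
cv2.imwrite("pics/preclip.png",np.hstack(ov))
```

```text
blender corner [ 484. -233.    0.]
[-30.92076393  14.5350387  110.82934792   0.          54.63561338
 -36.92076393]
above 12.57 [ 493.6 -212.9  169.8] [-1.80e+02 -1.00e-01  9.62e+01] F [-0.4  0.5  0.8] w 80.4 gf 0.0
```

View pics/preclip.png

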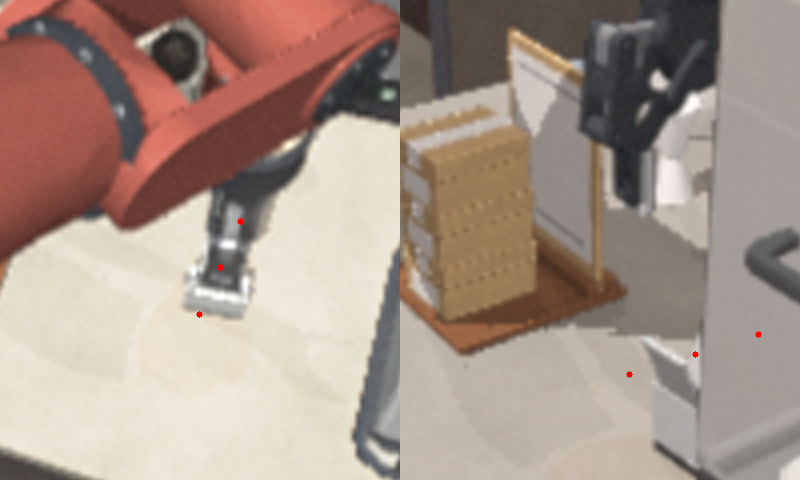

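Run:
```python
from fit import *
def st(n):
    o=get_obs();print(n,round(float(o['t']),2),np.round(o['tcp_pos'],1),np.round(o['ee_rot'],1),'F',np.round(o['wrist_force'],1),'w',round(float(o['grip_width']),1),'gf',round(float(o['grip_force']),1)); return o
P=[494.5,-214]
move_l(P+[110],speed=120); st('pre')
o=None
for z in (95,80,68,57):
    move_l(P+[z],speed=60); o=st(z)
    if abs(o['wrist_force'][2])>4: print('CONTACT'); break
else:
    for w in (60,45,30,15): grip(w,30); st(('g',w))
    ov=[]
    for c,(x,y) in(("top",(240,160)),("side",(200,150))):
        im=get_image(c); a=cv2.resize(im[:,:,::-1],None,fx=4,fy=4,interpolation=cv2.INTER_CUBIC)
        ov.append(a[y*4:y*4+480,x*4:x*4+400])
    cv2.imwrite("pics/gripclip.png",np.hstack(ov))
```

```text
pre 13.55 [ 494.8 -214.2  110.2] [180.   0.  96.] F [0.2 0.  0.1] w 85.0 gf 0.0
95 13.95 [ 494.1 -213.8   94.5] [-179.9   -0.    96. ] F [-0.2  0.6 -0.1] w 85.0 gf 0.0
80 14.35 [ 493.9 -213.6   79.2] [-1.799e+02 -1.000e-01  9.600e+01] F [-0.3  0.3 -0.5] w 85.1 gf 0.0
68 14.7 [ 493.9 -213.7   67.3] [-1.799e+02 -1.000e-01  9.600e+01] F [-0.6  0.9 -1.2] w 85.0 gf 0.0
57 15.03 [ 494.  -213.7   56.3] [-1.799e+02 -1.000e-01  9.600e+01] F [-0.5 -0.1  0.4] w 85.0 gf 0.0
('g', 60) 15.41 [ 494.7 -214.1   57.2] [180.   0.  96.] F [0.8 0.8 0.7] w 60.4 gf 0.0
('g', 45) 15.71 [ 495.5 -214.5   58.5] [1.799e+02 1.000e-01 9.600e+01] F [0.  0.2 4.8] w 45.3 gf 6.2
('g', 30) 16.01 [ 495.6 -215.2   60. ] [1.799e+02 1.000e-01 9.600e+01] F [-3.6  0.5 13.4] w 30.4 gf 17.7
('g', 15) 16.25 [ 493.5 -215.5   61.2] [-1.797e+02  1.000e-01  9.610e+01] F [-11.4   1.2  24.9] w 23.8 gf 28.9
```

Run:
```python
from fit import *
def st(n):
    o=get_obs();print(n,round(float(o['t']),2),np.round(o['tcp_pos'],1),np.round(o['ee_rot'],1),'F',np.round(o['wrist_force'],1),'w',round(float(o['grip_width']),1),'gf',round(float(o['grip_force']),1)); return o
P=[494.5,-214]
move_l(P+[61],speed=30); st(61)
move_l(P+[65],speed=30); st(65)
grip(15,40); st('g')
move_l(P+[80],speed=40); wait(.2); st(80)
ov=[]
for c,(x,y) in(("top",(240,160)),("side",(200,150))):
        im=get_image(c); a=cv2.resize(im[:,:,::-1],None,fx=4,fy=4,interpolation=cv2.INTER_CUBIC)
        ov.append(a[y*4:y*4+480,x*4:x*4+400])
cv2.imwrite("pics/gripclip.png",np.hstack(ov))
```

```text
61 16.63 [ 495.3 -214.5   61.7] [1.799e+02 1.000e-01 9.600e+01] F [-0.6 -0.3  4.9] w 16.5 gf 32.2
65 16.92 [ 494.1 -213.6   64.4] [-179.9   -0.    96. ] F [-0.5  0.2 -1.5] w 16.6 gf 32.1
g 17.13 [ 494.1 -213.7   64.5] [-180.   -0.   96.] F [-1.3  0.2 -1.9] w 16.4 gf 40.2
80 17.86 [ 494.3 -213.9   79.7] [-180.   -0.   96.] F [ 0.1  0.1 -1.5] w 16.3 gf 40.2
```

View pics/gripclip.png

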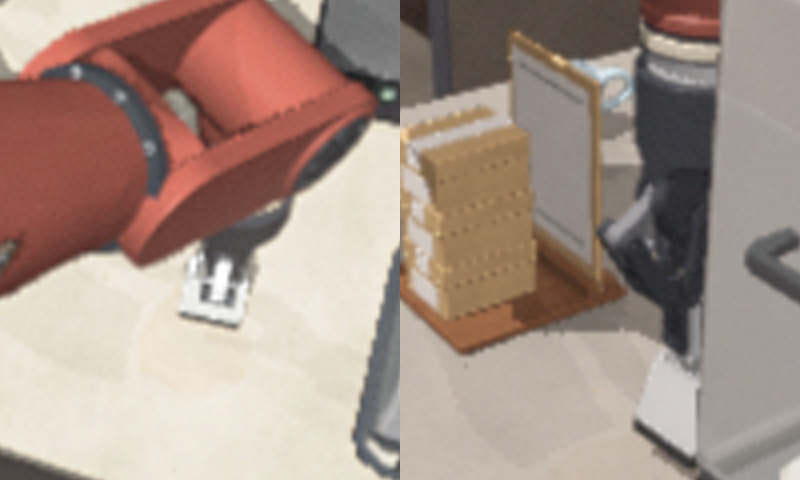

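Run:
```python
from edge import *
def st(n):
    o=get_obs();print(n,round(float(o['t']),2),np.round(o['tcp_pos'],1),np.round(o['ee_rot'],1),'F',np.round(o['wrist_force'],1),'w',round(float(o['grip_width']),1),'gf',round(float(o['grip_force']),1)); return o
move_l([494.5,-214,262],speed=150); st('up')
goto([543,18.5,262],[180,0,92]); wait(.4); o=st('over')
ov=[]
for c,(x,y) in(("top",(170,110)),("side",(165,80))):
    im=get_image(c); cv2.imwrite(f"pics/{c}4.png",im[:,:,::-1]); a=cv2.resize(im[:,:,::-1],None,fx=4,fy=4,interpolation=cv2.INTER_CUBIC)
    for n in ("clip",):
        for q in seg(n,c,.3)[:2]: print(c,n,round(q['score'],2),np.round(q['extent'],1))
    for nm,P in(("axis",[o['tcp_pos']+[0,0,d] for d in(20,-30,-50)]),):
        for u in proj(P,c): cv2.circle(a,tuple(int(v*4+1.5) for v in u),2,(0,0,255),-1)
    for m in place(CARD,(474,17,2)): cv2.polylines(a,[(proj(m,c)*4+1.5).astype(int)],True,(0,160,0),1)
    ov.append(a[y*4:y*4+560,x*4:x*4+400])
cv2.imwrite("pics/over.png",np.hstack(ov))
```

```text
up 19.32 [ 493.8 -213.6  260.6] [-1.799e+02 -1.000e-01  9.600e+01] F [-1.  -0.4  0.3] w 16.2 gf 40.2
over 20.67 [543.   17.7 262. ] [180.    0.   91.9] F [-0.  -0.2 -1.6] w 16.1 gf 40.2
top clip 0.6 [227.3 171.9  18.5  31.1]
top clip 0.4 [220.4 208.6  25.6  31.7]
side clip 0.73 [237.2 137.   24.3  42. ]
```

View pics/over.png

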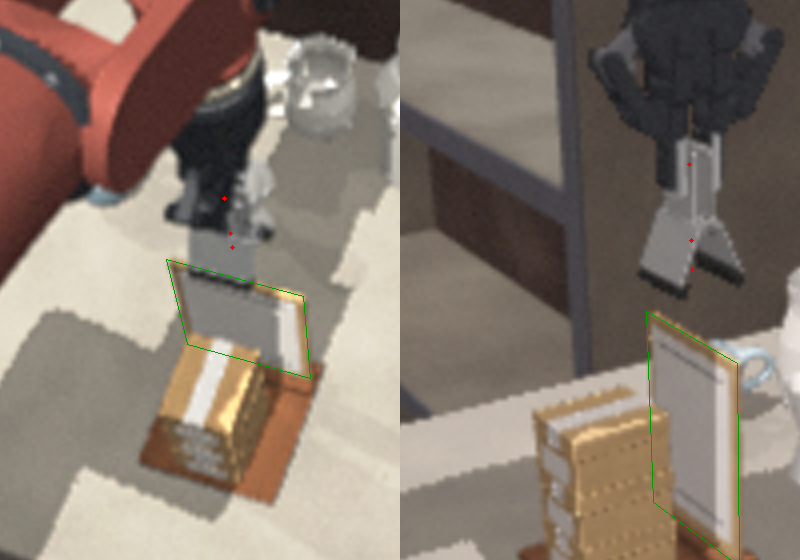

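Run:
```python
from edge import *
def rayplane(uv,c,ax,val):
    k=CAL[c];R=np.array(k['R']);o=-R.T@np.array(k['t']);d=R.T@np.array([(uv[0]-k['cx'])/k['fx'],(uv[1]-k['cy'])/k['fy'],1]);return np.round(o+d*(val-o[ax])/d[ax],1)
s=lambda u,v:(165+(u-400-1.5)/4,80+(v-1.5)/4); t=lambda u,v:(170+(u-1.5)/4,110+(v-1.5)/4)
for y in(-7,-12): print(y,'front lip',rayplane(s(687,297),'side',1,y),'back lip',rayplane(s(742,284),'side',1,y))
print('front far',rayplane(s(640,278),'side',1,43))
print('card TR side',rayplane(s(741,362),'side',2,165),'TL',rayplane(s(650,312),'side',2,165))
print('card TR top',rayplane(t(303,295),'top',2,165),'TL',rayplane(t(168,262),'top',2,165))
G={c:grad(f"pics/{c}4.png") for c in("top","side")}
for gg in(G,{"top":G["top"]},{"side":G["side"]}): print('lid',np.round(refine(LID(128),np.array([470.8,17,1.7]),gg,6,6)[0],1),'card',np.round(refine([CARD[0][[2,1,0,3]][:4]],np.array([474,17,2]),gg,6,4)[0],1))
```

```text
-7 front lip [524.   -7.  205.3] back lip [565.6  -7.  205.2]
-12 front lip [521.  -12.  207.6] back lip [562.3 -12.  207.5]
front far [518.2  43.  203.6]
card TR side [546.5 -34.7 165. ] TL [540.9  71.6 165. ]
card TR top [544.9 -34.7 165. ] TL [538.2  72.8 165. ]
lid [468.8  15.4   2.1] card [477.   26.5  -1.5]
lid [469.8  15.7   2.3] card [474.4  20.7   1. ]
lid [468.5  15.1   1.6] card [480.8  23.8   1.8]
```

Run:
```python
from fit import *
print('clip lip mid top cam',ground((170+218.5/4,110+278.5/4),'top',206))
def st(n):
    o=get_obs();print(n,round(float(o['t']),2),np.round(o['tcp_pos'],1),np.round(o['ee_rot'],1),'F',np.round(o['wrist_force'],1),'w',round(float(o['grip_width']),1),'gf',round(float(o['grip_force']),1)); return o
a=[180,0,93]
for z in(245,228,215,203):
    move_l([542.5,18,z],a,speed=50); o=st(z)
    if np.linalg.norm(o['wrist_force'])>5: print("CONTACT");break
wait(.4); st('end')
ov=[]
for c,(x,y) in(("top",(170,110)),("side",(165,80))):
    im=get_image(c); cv2.imwrite(f"pics/{c}5.png",im[:,:,::-1]); a=cv2.resize(im[:,:,::-1],None,fx=4,fy=4,interpolation=cv2.INTER_CUBIC)
    ov.append(a[y*4:y*4+560,x*4:x*4+400])
cv2.imwrite("pics/final.png",np.hstack(ov))
```

```text
clip lip mid top cam [517.55975017  18.20026937 206.        ]
245 21.36 [542.1  18.1 244.3] [-179.9   -0.    93. ] F [-0.  -0.1 -0.7] w 16.2 gf 40.2
228 21.85 [542.2  18.  227.4] [-179.9   -0.    93. ] F [ 0.2  0.1 -0.9] w 16.3 gf 40.2
215 22.26 [542.1  18.  214.3] [-179.9   -0.    93. ] F [ 0.3  0.9 -1.1] w 16.4 gf 40.2
203 22.65 [542.   18.1 202.3] [-179.9   -0.    93. ] F [ 0.3  0.1 -1.2] w 16.1 gf 40.2
end 23.05 [542.6  18.  203.2] [180.   0.  93.] F [ 0.1 -0.  -1.1] w 16.0 gf 40.2
```

View pics/final.png

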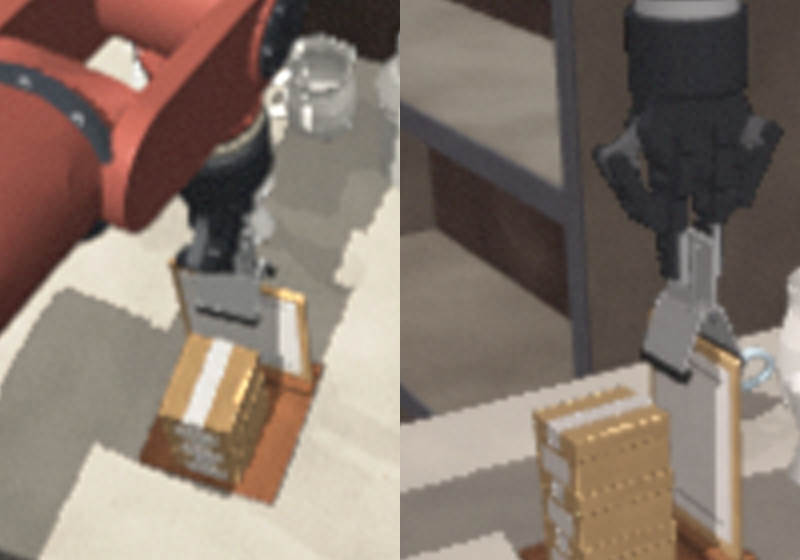

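```bash
python3 -c "
from station import *
print(sign_off())"
```

```text
the job is handed in; nothing more can be done
None
```

The job is handed in, though `sign_off()` returned no verdict. The third carton sits on the column within about 3 mm by my measurement, let go. The clip is held wide open astride the middle of the card's top edge, with no contact force seen, at about 23 s of the 56 s.

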